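# Take the shaken flask out of the shaker clamp and set it up for its pH reading

## Robot

A 6-joint arm with a two-finger parallel gripper is mounted at the origin on the work surface. World frame = base frame: x ahead of the robot, y to its left, z up, the work surface at z = 0. Lengths are in mm, angles in rad, forces in N, time in s.
With the tool pointing down it reaches from about 350 to 1000 mm from the base axis. Payload 7.1 kg.
Tool frame: the origin (TCP) lies midway between the tips of the shut fingers; the grasp point (between the pads) lies 19 mm behind it (hold_point_z is the x of the grasp point in the tool frame, in mm); x points along the fingers, z is the direction in which the jaws open and shut, and the axes are right-handed (so a half turn about x gives the same grasp; the last joint's range is limited). The gripper opens to 85 mm and grips with 20 to 120 N. Pads are 22 mm wide; open, the fingers measure 114 mm over their backs; the gripper's body (76 mm by 85 mm) begins 54 mm behind the grasp point. The pads swing forward as they close: fully open they stand 13 mm farther back than shut.
Start: joints at [-1.224, 0.423, 1.63, -0, 1.089, -0.019], TCP at [223.577, -583.625, 231.319] pointing down, gripper open.
Joint ranges: [-3, 3], [-0.9, 2.11], [0.09, 2.58], [-1.31, 4.45], [0.11, 2.69], [-2.54, 2.54]. Speed limits (rad/s): [2.39, 2.39, 3.01, 3.14, 3.14, 3.14].

## Interface

Orientations are given as a 3x3 rotation matrix whose columns are the frame's x, y, z axes.
In Python, from workcell import * gives the robot as it stands.
- The arm moves only by the shell command python3 -m inch 'ROWS' [FORCE]. ROWS is JSON, a list of rows, each an object with "travel": the shift along the tool's x, y, z each as a share of 0.1 m, from -1 to 1, a list of three; "angular": the turn, a rotation vector about the tool's x, y, z each as a share of 0.1 rad, from -1 to 1, a list of three; "gripper": the closure in counts, from 0 (fully open) to 255 (shut). A call has 1 to 8 rows; each row shifts and turns the pose as measured when the row begins, along the tool's axes as they then stand; what a row does not reach is not made up. A row lasts 1/8 s, in which the tool goes at most 62.5 mm and 10.7 degrees, less where a joint would pass 70% of its speed; a pose out of reach is approached as far as the arm can. A call with a number of a shift or a turn outside -1 to 1 is refused whole. A call with a gripper value outside its range is refused whole. The fingers move at their own pace and stop on an object; FORCE is the grip in N (left out, the last holds). Time passes only in rows, so rows that do not move let the fingers close. It gives the time, the measured TCP pose, the force and the opening at its end, in the units of the state.
- read_state(): the state, without advancing time (a new reading comes with each control period).
- get_image(name): name is "scene" or "top"; returns a dict with "color" (480x640x3 uint8, red, green, blue), "depth" (480x640 float32, mm along the optical axis (not along the pixel's ray), 0 where there is no reading), "intrinsics" (3x3 intrinsics, pixels), "extrinsics" (4x4, takes a point from camera to world coordinates). Camera axes: x right, y down, z forward; pixel columns grow to the right and rows downward; lengths in mm; the calibration is good to about 2 mm. A picture is of the moment at which its call begins.
- sign_off(): hands the job in, once; it reports no verdict.
Trained networks look in the newest picture that a camera, given by its name, has taken for a name from the list of things; names that differ only in an ending like _2 or _b are one class to them, and where a whole thing is asked for, a point or a joint stands for the part that bears it (a point fixed in the world has none). Each returns a list of dicts, best first, with "p" (0 to 1); they miss things now and then, are a little off and sometimes report something else, mostly with a low value. They report only what shows in the picture. A call takes as long as a camera call. They do not tell look-alikes from the thing itself.
- spot_in(camera, label): "extent" ([centre column, centre row, width, height] in pixels, round what is visible of it).
- cut_out(camera, label): "mask" (480x640 bool, what is visible of it) and "extent" ([centre column, centre row, width, height] in pixels, round what is visible of it).
- pinpoint(camera, label): "xy" ([column, row] in pixels: a listed point, or the origin of a listed thing).
The state is a dict: "t": time; "joints": joint angles; "qvel": joint speeds; "effort": joint torques, N m; "position": TCP position; "tool_rot": TCP orientation; "force": force on the tool from outside, world axes, zero at the start; "torque": the same for the moment, N m; "width": finger opening in mm.
Only numpy, scipy, OpenCV 4.12 (cv2) and the standard library are available. Lean on these libraries where they do the work, as an engineer would, in place of code of your own. Each camera call takes 0.05 s, during which the arm holds its last target. There are 200 camera calls.

## Task

The sample in the shaker is ready for its pH reading. Slide the shaker's clamp jaw fully open, lift the conical flask out and stand it in the middle of the magnetic stirrer's plate, then take the pH electrode (the one with the short, thick head) out of the holder and lower it into the flask until its head rests on the flask's rim. Keep the flask upright, set both down without dropping them, and leave everything else on the bench where it stands.

Things in the scene. Friction and masses are not known exactly. Their poses are not given: they have to be found in the camera images.
- shaker: Orbital shaker, cream, 200 (x) by 180 (y) mm, fixed. Origin: centre of its underside on the bench; x points to its back, away from its front panel. Mat 88 mm above the bench. Two rails along x at y = +-78 mm, 138 mm up. At the back a fixed crossbar carries a rubber V (two faces at 45 deg, opening to -x). Jaw bars span 131 to 145 mm above the bench; blocks on the rails reach 154 mm.
- jaw (a joint): Sliding clamp jaw: a crossbar with a flat rubber face that runs on the two rails. 0 = clamped on the flask, 0.050 m = fully open (end stop). It opens along the shaker's -x (towards the front panel), resists with about 6 N of friction and stays where it is left.
- jaw_knob (a point): Centre of the upright black pull knob on the sliding jaw, 171 mm above the bench: a cylinder 24 mm across, 35 mm tall (154 to 189 mm above the bench), on a thin stem over a lug (lug top 143 mm up). With the jaw shut it stands 66 mm from the flask's axis, on the shaker's -x side; it moves with the jaw.
- shaker_seat (a point): Point on the shaker's mat, 88 mm above the bench, at x = +28 mm in the shaker, where the flask's axis stands while clamped. The jaws hold the cone 23.5 mm from its axis, 43 mm above the mat; the base is wider (64 mm), so the flask cannot come straight up: with the jaw open, draw it 20 to 25 mm along the shaker's -x, off the fixed V, then lift.
- flask: Conical (Erlenmeyer) flask of off-white plastic, open at the top, clamped in the shaker at the start. 105 mm tall, base 64 mm across, cone up to a straight neck 30 mm across from 72 to 105 mm. Bore of the neck 21 mm; inner floor 4 mm above the underside. 0.11 to 0.20 kg. Origin: centre of the underside, z up the axis.
- flask_mouth (a point): Centre of the flask's mouth, at the top of its rim, 105 mm above its underside.
- stirrer: Flat magnetic stirrer, cream, 160 (x) by 115 (y) mm, 20 mm high, fixed to the bench. Origin: centre of its underside; x points to its back. A small dial, 28 mm above the bench, stands at x = -60, y = -30 mm.
- stirrer_plate (a point): Centre of the stirrer's round white plate (100 mm across, two printed circles), on its top face, 22 mm above the bench, 18 mm behind the stirrer's centre.
- holder: Electrode holder, fixed: grey base 85 (x) by 140 (y) by 12 mm with two upright white tubes 28 mm across, rims 110 mm above the bench, at y = +-37.5 mm, bore 17 mm. Origin: centre of its underside. The pH electrode hangs in one tube and another probe in the other; which is which changes.
- electrode: Cordless pH electrode: shaft 12 mm across and 88 mm long under a short thick black round head 30 mm across, 50 mm tall (lower 40 mm straight); 138 mm in all, 60 to 100 g. Hangs upright by its head in one tube of the holder, tip 22 mm above the bench. Origin: tip of the shaft, z up to the head. With its head on the flask's rim its tip is 17 mm above the flask's underside.
- probe: Bystander: conductivity probe in the other tube of the holder; slim tall black head 18 mm across, flange 28 mm across, 178 mm in all. Origin: tip of its shaft.
- spare_flask: Bystander: an empty flask just like the task's, standing on the bench near the stirrer. Origin: centre of the underside. 105 mm tall, 64 mm across.
- beaker: Bystander: glass beaker, 68 mm across, 85 mm tall, near the stirrer. Origin: centre of the underside.
- reagent: Bystander: amber reagent bottle, 60 mm across, 145 mm tall, near the holder. Origin: centre of the underside.
- cup0: Bystander: clear sample cup, 40 mm across, 36 mm tall, in front of the holder. Origin: centre of the underside.
- cup1: Bystander: a second clear sample cup, the same size, in front of the holder. Origin: centre of the underside.
- tube_rack: Bystander: white tube rack with stoppered tubes, 55 by 170 mm, 90 mm tall, at the back of the bench. Origin: centre of the underside.
- wash_bottle: Bystander: white wash bottle with a bent spout, 66 mm across, 194 mm tall, spout reaching 58 mm along its -x at 180 to 194 mm, beside the stirrer. Origin: centre of the underside.
Not all that is in view belongs to the job. Leave any red or yellow look-alike of the flask alone.

How it is judged (in metres and radians):
On the way, in this order (a step that is already met when the one before it is completed fails the run):
1. the jaw is fully open (42 mm or more) with the flask still standing on the shaker's mat (value of joint jaw above 0.042 m and z of flask in the frame of shaker_seat below 0.008 m and horizontal distance between flask and shaker_seat below 0.05 m), for 0.1 s.
2. the flask stands upright within 20 mm of the middle of the stirrer's plate, let go of (horizontal distance between flask and stirrer_plate below 0.02 m and z of flask in the frame of stirrer_plate between -0.006 and 0.006 m and angle between flask's own z axis and vertical below 0.08 rad and contact force between the fingers and flask below 0.2 N), for 0.2 s.
At the end, for the whole second after the job is handed in: Jaw open 42 mm or more; flask upright (0.08 rad) on the stirrer's plate within 20 mm of its middle; electrode in the flask, head on the rim (tip 11 to 23 mm above the flask's underside, within 20 mm of its axis), upright within 0.15 rad; both at rest (value of joint jaw above 0.042 m and horizontal distance between flask and stirrer_plate below 0.02 m and z of flask in the frame of stirrer_plate between -0.006 and 0.006 m and angle between flask's own z axis and vertical below 0.08 rad and z of electrode in the frame of flask between 0.011 and 0.023 m and horizontal distance between electrode and flask below 0.02 m and angle between electrode's own z axis and vertical below 0.15 rad and linear speed of each of flask, electrode below 0.02 m/s); the robot touches nothing.
It fails at once if the flask is tipped by more than 0.5 rad (angle between flask's own z axis and vertical above 0.5 rad).
It fails at once if the flask is let go of more than 15 mm above the stirrer's plate (horizontal distance between flask and stirrer_plate below 0.06 m and z of flask in the frame of stirrer_plate above 0.015 m and contact force between the fingers and flask below 0.05 N).
It fails at once if the electrode is let go of over the flask with its head more than 15 mm above the rim (horizontal distance between electrode and flask below 0.03 m and z of electrode in the frame of flask above 0.032 m and contact force between the fingers and electrode below 0.05 N).
It fails at once if a bystander is shifted by more than 30 mm or knocked over (distance of any of probe, spare_flask, beaker, reagent, cup0, cup1, tube_rack, wash_bottle from where it was at the start of the episode above 0.03 m or angle between any of probe, spare_flask, beaker, reagent, cup0, cup1, tube_rack, wash_bottle's own z axis and vertical above 0.5 rad).
It also fails if it takes over 72 s, if anything falls off the work surface, if the arm or the gripper's body presses on something with over 40 N, if the wrist force passes 120 N, or if a joint passes its speed limit or range.

## Working session

There is one attempt and no reset: what is moved stays moved. The work goes in short steps, Python scripts to look and compute and a shell command to move; the robot and the scene stay as the last step left them, time stands still between calls to the robot, and variables do not carry over. Pictures are saved under pics/ and viewed, about 8 in all and at most 12, crops included, and the job is handed in when it is done.

```bash
mkdir -p pics; cat > h.py <<'E'
from workcell import *
import numpy as np, cv2
def w2p(im,P):
    T=np.linalg.inv(im["extrinsics"]);p=T[:3,:3]@np.array(P,float)+T[:3,3];q=im["intrinsics"]@p;return q[:2]/q[2]
def at_z(im,uv,z):
    E=im["extrinsics"];r=E[:3,:3]@np.linalg.inv(im["intrinsics"])@np.array([uv[0],uv[1],1.]);c=E[:3,3];return c+r*(z-c[2])/r[2]
def cloud(im):
    d=im["depth"];v,u=np.indices(d.shape);p=np.stack([u*d,v*d,d],-1)@np.linalg.inv(im["intrinsics"]).T
    E=im["extrinsics"];return p@E[:3,:3].T+E[:3,3]
def save(im,n): cv2.imwrite("pics/"+n+".png",im["color"][:,:,::-1])
E
python3 - <<'E'
from h import *
Z=dict(jaw_knob=171,shaker_seat=88,flask_mouth=None,stirrer_plate=22,flask=None,stirrer=0,shaker=0,holder=0,electrode=22,probe=22,spare_flask=0,beaker=0,reagent=0,cup0=0,tube_rack=0,wash_bottle=0)
for c in ["top","scene"]:
    im=get_image(c);save(im,c+"0");print(c,im["extrinsics"][:3,3].round())
    for n,z in Z.items():
        if n=="flask_mouth": z=193
        if n=="flask": z=88
        print(n,[(round(float(r["p"]),2),np.round(r["xy"]).tolist(),at_z(im,r["xy"],z)[:2].round().tolist()) for r in pinpoint(c,n)[:4]])
s=read_state();print(s)
E
```

```text
top [ 439.   38. 1048.]
jaw_knob [(0.87, [331.0, 274.0], [527.0, -0.0])]
shaker_seat [(0.7, [326.0, 245.0], [600.0, 6.0]), (0.34, [342.0, 186.0], [733.0, -32.0])]
flask_mouth [(0.96, [417.0, 193.0], [685.0, -173.0]), (0.94, [332.0, 240.0], [591.0, -2.0]), (0.82, [248.0, 243.0], [587.0, 161.0]), (0.76, [268.0, 170.0], [734.0, 123.0])]
stirrer_plate [(0.77, [192.0, 258.0], [583.0, 314.0]), (0.41, [329.0, 247.0], [606.0, -3.0])]
flask [(0.9, [327.0, 246.0], [596.0, 5.0]), (0.88, [409.0, 207.0], [685.0, -178.0]), (0.81, [272.0, 185.0], [735.0, 126.0]), (0.62, [254.0, 249.0], [591.0, 164.0])]
stirrer [(0.68, [191.0, 272.0], [552.0, 319.0]), (0.33, [331.0, 274.0], [544.0, -7.0]), (0.22, [426.0, 287.0], [513.0, -229.0])]
shaker [(0.77, [326.0, 262.0], [573.0, 3.0])]
holder [(0.79, [447.0, 254.0], [591.0, -285.0])]
electrode [(0.81, [436.0, 257.0], [581.0, -252.0])]
probe [(0.84, [465.0, 256.0], [584.0, -320.0])]
spare_flask [(0.73, [203.0, 330.0], [419.0, 288.0])]
beaker [(0.95, [209.0, 218.0], [682.0, 284.0])]
reagent [(0.84, [453.0, 222.0], [668.0, -305.0])]
cup0 [(0.74, [468.0, 295.0], [
[... 1449 characters left out ...]
765e+00, -3.41966270e-05,
        1.08859005e+00, -1.90226354e-02]), 'qvel': array([-0.00026746,  0.00039254, -0.00015111, -0.000144  ,  0.00063775,
        0.000304  ]), 'effort': array([ 3.56493965e-04, -5.57335818e+01, -2.82138044e+01,  3.67295570e-05,
        8.71881148e-04,  1.93357607e-05]), 'position': array([ 223.57597975, -583.63701176,  231.32915845]), 'tool_rot': array([[-2.05632214e-05,  9.33822919e-01,  3.57735595e-01],
       [-3.22405656e-05,  3.57735594e-01, -9.33822919e-01],
       [-9.99999999e-01, -3.07360054e-05,  2.27507829e-05]]), 'force': array([-0.97942789, -0.22209501,  0.11942005]), 'torque': array([-0.00012118, -0.01274196, -0.00061921]), 'width': 85.2555037351979}
```

View pics/top0.png

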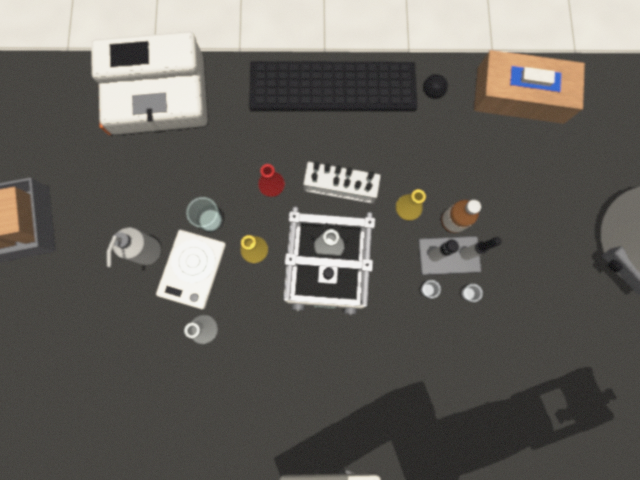

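View pics/scene0.png

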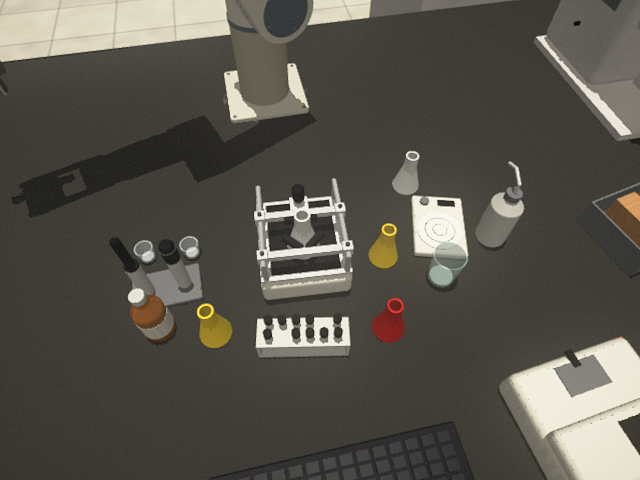

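Top view: the task flask is off-white and clamped, with its mouth at (332,239). Possible look-alikes are yellow (249,243), yellow (418,196), red (268,170) and the grey spare (192,330). The pH electrode could be either head in the holder: (450,247) is short and thick, (490,243) is slim and tall, so that one is the probe. I choose the flask at (332,239) and the electrode at (450,247), and will check both in a close crop.

```bash
python3 - <<'E'
from h import *
im=get_image("top");sc=get_image("scene")
a=cv2.resize(im["color"][205:315,280:390],None,fx=3.6,fy=3.6,interpolation=cv2.INTER_CUBIC)
b=cv2.resize(im["color"][205:315,410:520],None,fx=3.6,fy=3.6,interpolation=cv2.INTER_CUBIC)
save({"color":np.hstack([a,b])},"crop1")
for c,I in (("top",im),("scene",sc)):
    P=cloud(I).reshape(-1,3);col=I["color"].reshape(-1,3).astype(int)
    def blob(n,x,y,r,z0,z1):
        m=(np.hypot(P[:,0]-x,P[:,1]-y)<r)&(P[:,2]>z0)&(P[:,2]<z1);q=P[m]
        if len(q): print(c,n,len(q),"med",np.median(q,0).round(1),"mid",((q.min(0)+q.max(0))/2).round(1),"ext",np.ptp(q,axis=0).round(1))
    blob("knob",525,2,25,180,200);blob("mouth",595,0,25,186,200)
    blob("el",581,-250,35,150,170);blob("probe",584,-322,35,185,210)
    blob("tubeE",581,-250,30,104,116);blob("rubes",584,-322,30,104,116)
    blob("spare",419,288,40,98,112)
    # plate: white disc
    m=(np.hypot(P[:,0]-578,P[:,1]-314)<130)&(P[:,2]>14)&(P[:,2]<32)&(col.min(1)>120)
    q=P[m][:,:2].astype(np.float32);print(c,"stirrer",len(q),cv2.minAreaRect(q))
    m=(np.hypot(P[:,0]-575,P[:,1])<170)&(P[:,2]>125)&(P[:,2]<162)
    q=P[m][:,:2].astype(np.float32);print(c,"shaker",len(q),cv2.minAreaRect(q))
    m=(np.hypot(P[:,0]-583,P[:,1]+287)<100)&(P[:,2]>7)&(P[:,2]<18)
    q=P[m][:,:2].astype(np.float32);print(c,"holder",len(q),cv2.minAreaRect(q))
E
```

```text
top knob 118 med [528.3   5.6 188.8] mid [529.2   5.4 188.4] ext [21.6 21.5  9.4]
top mouth 107 med [ 5.959e+02 -1.000e-01  1.931e+02] mid [597.3   0.  191.4] ext [28.6 27.4 10.4]
top el 156 med [ 583.9 -246.7  159.2] mid [ 585.2 -249.3  157.1] ext [29.1 29.  13.7]
top probe 80 med [ 586.7 -321.1  197.9] mid [ 587.1 -323.8  193.9] ext [16.3 17.7 17. ]
top tubeE 10 med [ 580.6 -237.8  111.8] mid [ 582.8 -239.4  110. ] ext [21.4  7.5 11.5]
top rubes 44 med [ 585.  -317.   113.7] mid [ 588.1 -323.7  110. ] ext [27.4 25.  11.9]
top spare 101 med [421.  283.6 105.2] mid [421.2 284.5 103.9] ext [28.3 29.2 11. ]
top stirrer 3360 ((589.8899536132812, 306.38043212890625), (115.45381164550781, 226.00685119628906), 73.2341537475586)
top shaker 2928 ((570.3988037109375, 1.79742431640625), (175.6100616455078, 189.28050231933594), 85.18130493164062)
top holder 1573 ((583.7997436523438, -287.24273681640625), (191.9341583251953, 141.61386108398438), 0.6188533902168274)
scene knob 111 med [534.8   2.6 187.5] mid [532.1   2.4 184.9] ext [20.6 23.1  9.7]
scene mouth 138 med [599.7  -2.3 191.1] mid [599.4  -2.6 190.2] ext [30.6 29.2  8.2]
scene el 179 med [ 591.1 -250.7  158.4] mid [ 589.2 -251.5  156.5] ext [25.9 26.4 13. ]
scene probe 110 med [ 593.8 -324.6  196.2] mid [ 591.4 -326.4  193.3] ext [14.9 16.6 16.3]
scene tubeE 46 med [ 598.9 -248.5  112.4] mid [ 594.2 -250.6  110.2] ext [16.5 27.  11.5]
scene rubes 97 med [ 598.3 -323.   113.1] mid [ 590.7 -326.7  110. ] ext [26.1 26.3 11.7]
scene spare 89 med [423.1 282.4 102.8] mid [422.  281.2 102.5] ext [31.7 30.2  8.9]
scene stirrer 2458 ((580.8684692382812, 307.5985412597656), (118.92527770996094, 244.48504638671875), 75.81574249267578)
scene shaker 3342 ((571.691162109375, -0.729827880859375), (175.85479736328125, 190.40811157226562), 85.43131256103516)
scene holder 1527 ((587.9632568359375, -290.03558349609375), (141.28736877441406, 189.07199096679688), 89.82366180419922)
```

View pics/crop1.png

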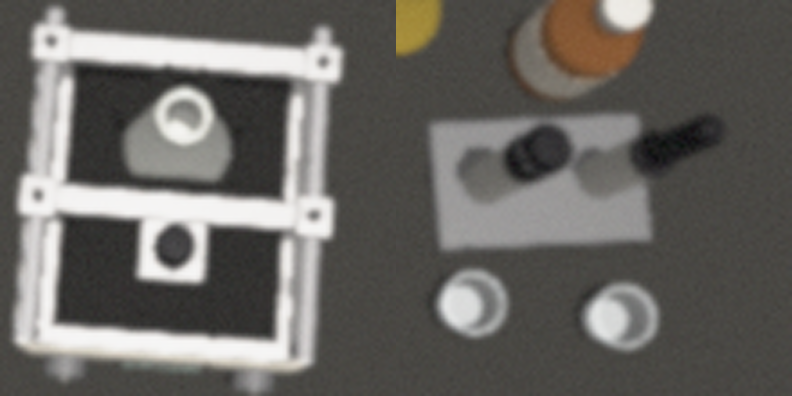

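The crop confirms both choices: the off-white flask with its mouth at crop (185,115), and the short thick head at crop (545,147), left of the slim probe. The shaker yaw is about -4.8°. Next I turn the jaw axis onto the shaker's y and fit the stirrer plate.

```bash
cat >> h.py <<'E'
def plan(x,y,z):
    s=read_state();R=np.array(s["tool_rot"]);d=R.T@(np.array([x,y,z])-s["position"])/100
    print("t",round(s["t"],2),"pos",s["position"].round(1),"zang",round(np.degrees(np.arctan2(R[1,2],R[0,2])),1),"down",R[:,0].round(3),"w",round(s["width"],1),"F",s["force"].round(1),"travel total",d.round(3),"j",s["joints"].round(2))
E
python3 -m inch '[{"travel":[0,0,0],"angular":[0.9,0,0],"gripper":0},{"travel":[0,0,0],"angular":[0.9,0,0],"gripper":0},{"travel":[0,0,0],"angular":[0.9,0,0],"gripper":0},{"travel":[0,0,0],"angular":[0.9,0,0],"gripper":0},{"travel":[0,0,0],"angular":[0.9,0,0],"gripper":0}]' 40
python3 - <<'E'
from h import *
plan(530.5,4,230)
for c in ("top","scene"):
    I=get_image(c);r=cut_out(c,"stirrer")[0];m=r["mask"].astype(np.uint8);print(c,r["p"],m.sum())
    k=cv2.findContours(m,0,2)[0];k=max(k,key=cv2.contourArea)
    p=np.float32([at_z(I,q[0],20)[:2] for q in k]);print("rect",cv2.minAreaRect(p))
    P=cloud(I);q=P[(m>0)];q=q[(q[:,2]>12)&(q[:,2]<32)];print("cloud med",np.median(q,0).round(1),cv2.minAreaRect(np.float32(q[:,:2])))
E
```

```text
t: 2.42
position: [223.6, -583.6, 231.3]
tool_rot: [[0.0, 0.995, -0.098], [0.0, -0.098, -0.995], [-1.0, 0.0, -0.0]]
force: [-0.6, -0.1, -0.7]
width: 85.3
t 2.42 pos [ 223.6 -583.6  231.3] zang -95.6 down [ 0.  0. -1.] w 85.3 F [-0.6 -0.1 -0.7] travel total [ 0.013  2.477 -6.149] j [-1.22  0.42  1.63  0.    1.09  0.45]
top 0.75 1884
rect ((585.0164184570312, -286.5220947265625), (84.75442504882812, 144.77467346191406), 2.3545174598693848)
cloud med [ 574.7 -282.4   13.4] ((586.0160522460938, -287.00421142578125), (83.64522552490234, 138.48387145996094), 2.4484047889709473)
scene 0.67 1313
rect ((435.1091613769531, 15.252151489257812), (208.7953643798828, 116.05354309082031), 87.1078109741211)
cloud med [nan nan nan] ((0.0, 0.0), (0.0, 0.0), 0.0)
  return _methods._mean(a, axis=axis, dtype=dtype,
  ret = um.true_divide(
```

```bash
python3 -m inch '[{"travel":[-0.02,0.2,-0.5],"angular":[0,0,0],"gripper":0},{"travel":[0,0.2,-0.5],"angular":[0,0,0],"gripper":0},{"travel":[0,0.2,-0.5],"angular":[0,0,0],"gripper":0},{"travel":[0,0.2,-0.5],"angular":[0,0,0],"gripper":0},{"travel":[0,0.2,-0.5],"angular":[0,0,0],"gripper":0},{"travel":[0,0.2,-0.5],"angular":[0,0,0],"gripper":0},{"travel":[0,0.2,-0.5],"angular":[0,0,0],"gripper":0},{"travel":[0,0.2,-0.5],"angular":[0,0,0],"gripper":0}]'
python3 - <<'E'
from h import *
plan(530.5,4,230)
for c in ("top","scene"):
    I=get_image(c);P=cloud(I);col=I["color"].astype(int)
    m=((np.hypot(P[...,0]-565,P[...,1]-316)<105)&(P[...,2]>13)&(P[...,2]<30)&(col.min(2)>130)).astype(np.uint8)
    n,l,s,ce=cv2.connectedComponentsWithStats(m);i=1+s[1:,4].argmax();q=P[l==i]
    print(c,len(q),cv2.minAreaRect(np.float32(q[:,:2])),np.median(q[:,2]), col[l==i].mean(0))
    if c=="top": save({"color":cv2.resize(I["color"][215:325,140:240],None,fx=5,fy=5,interpolation=cv2.INTER_CUBIC)},"stir")
E
```

```text
t: 3.62
position: [423.1, -192.4, 234.0]
tool_rot: [[0.004, 0.996, -0.085], [-0.004, -0.085, -0.996], [-1.0, 0.005, 0.004]]
force: [-0.1, -0.2, -0.3]
width: 85.6
t 3.62 pos [ 423.1 -192.4  234. ] zang -94.9 down [ 0.004 -0.004 -1.   ] w 85.6 F [-0.1 -0.2 -0.3] travel total [ 0.036  0.902 -2.048] j [-0.45  0.18  1.97 -0.    0.98  1.21]
top 3323 ((558.2373657226562, 315.6541442871094), (115.00946044921875, 159.9588165283203), 73.47549438476562) 21.713928009794472 [237.69034005 236.49533554 231.87721938]
scene 2389 ((559.75732421875, 313.4109802246094), (114.76728820800781, 160.11770629882812), 73.93074798583984) 20.174068089582875 [240.36291335 236.57848472 223.71703642]
```

View pics/stir.png

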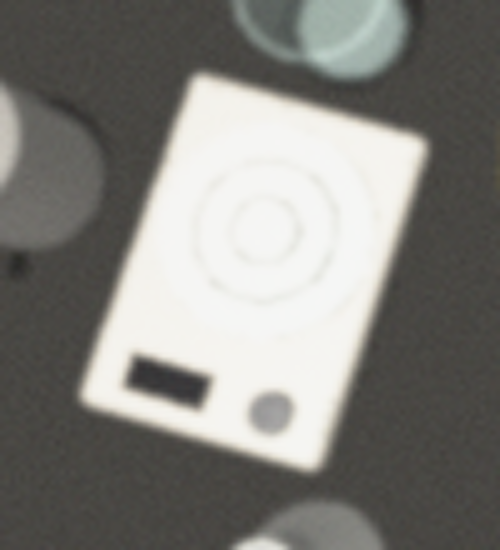

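The stirrer crop shows the plate rings centred at crop (265,230), which is (193,261) in the full image. The rectangle fit is 115x160 with yaw -16.3°, so the plate is at about (576,310). Next, move over the knob.

```bash
python3 -m inch '[{"travel":[0.03,0.23,-0.51],"angular":[0,0,0],"gripper":0},{"travel":[0,0.23,-0.51],"angular":[0,0,0],"gripper":0},{"travel":[0,0.23,-0.51],"angular":[0,0,0],"gripper":0},{"travel":[0,0.21,-0.5],"angular":[0,0,0],"gripper":0},{"travel":[0,0,0],"angular":[0,0,0],"gripper":0}]'
python3 - <<'E'
from h import *
plan(530.5,4,156)
E
```

```text
t: 4.35
position: [534.2, 8.0, 231.7]
tool_rot: [[0.008, 0.997, -0.075], [-0.006, -0.075, -0.997], [-1.0, 0.009, 0.005]]
force: [-0.3, 0.3, 0.6]
width: 85.4
t 4.35 pos [534.2   8.  231.7] zang -94.3 down [ 0.008 -0.006 -1.   ] w 85.4 F [-0.3  0.3  0.6] travel total [ 0.757 -0.041  0.039] j [-0.    0.29  1.84 -0.01  1.01  1.65]
```

```bash
python3 -m inch '[{"travel":[0,-0.04,0.04],"angular":[0,0,0],"gripper":0},{"travel":[0.2,0,0],"angular":[0,0,0],"gripper":0},{"travel":[0.2,0,0],"angular":[0,0,0],"gripper":0},{"travel":[0.2,0,0],"angular":[0,0,0],"gripper":0},{"travel":[0.12,0,0],"angular":[0,0,0],"gripper":0},{"travel":[0,0,0],"angular":[0,0,0],"gripper":0}]'
python3 - <<'E'
from h import *
plan(530.5,4,156)
im=get_image("top");sc=get_image("scene")
a=cv2.resize(im["color"][205:315,280:390],None,fx=3.6,fy=3.6,interpolation=cv2.INTER_CUBIC)
b=cv2.resize(sc["color"][150:260,245:355],None,fx=3.6,fy=3.6,interpolation=cv2.INTER_CUBIC)
save({"color":np.hstack([a,b])},"knob")
E
```

```text
t: 5.1
position: [526.8, -4.6, 158.5]
tool_rot: [[0.007, 0.997, -0.079], [-0.007, -0.079, -0.997], [-1.0, 0.008, 0.007]]
force: [-0.1, 0.2, 0.4]
width: 85.4
t 5.1 pos [526.8  -4.6 158.5] zang -94.5 down [ 0.007 -0.007 -1.   ] w 85.4 F [-0.1  0.2  0.4] travel total [ 0.024  0.029 -0.089] j [-0.03  0.38  1.9  -0.01  0.85  1.63]
```

View pics/knob.png

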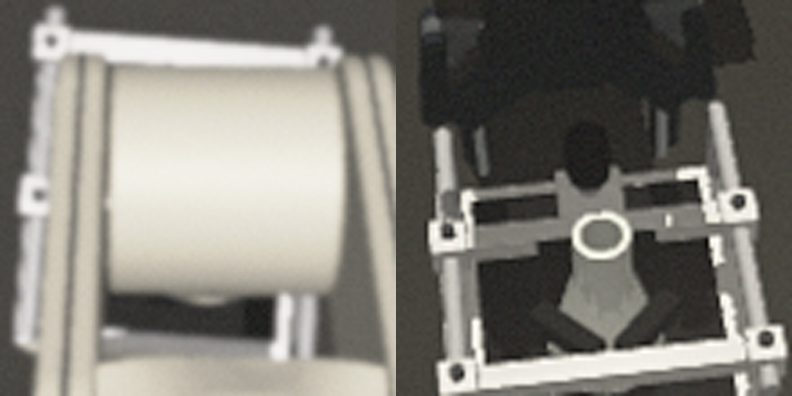

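The view shows the knob at crop (588,155) between the open fingers at (475,150) and (665,140). The gripper is about 9 mm too far to -y, which matches the numbers. Correct that, then close.

```bash
python3 -m inch '[{"travel":[0.01,0.03,-0.08],"angular":[0,0,0],"gripper":0},{"travel":[0,0,0],"angular":[0,0,0],"gripper":0},{"travel":[0,0,0],"angular":[0,0,0],"gripper":150},{"travel":[0,0,0],"angular":[0,0,0],"gripper":255},{"travel":[0,0,0],"angular":[0,0,0],"gripper":255},{"travel":[0,0,0],"angular":[0,0,0],"gripper":255},{"travel":[0,0,0],"angular":[0,0,0],"gripper":255},{"travel":[0,0,0],"angular":[0,0,0],"gripper":255}]' 40
python3 -c "
from h import *
plan(530.5,4,156)"
```

```text
t: 6.2
position: [532.8, 3.4, 160.6]
tool_rot: [[0.013, 0.997, -0.078], [-0.009, -0.078, -0.997], [-1.0, 0.014, 0.008]]
force: [0.4, 0.3, 0.3]
width: 22.5
t 6.2 pos [532.8   3.4 160.6] zang -94.5 down [ 0.013 -0.009 -1.   ] w 22.5 F [0.4 0.3 0.3] travel total [ 0.045 -0.024 -0.005] j [-0.01  0.38  1.89 -0.01  0.85  1.64]
```

```bash
python3 -m inch '[{"travel":[0,-0.1,0],"angular":[0,0,0],"gripper":255},{"travel":[0,-0.1,0],"angular":[0,0,0],"gripper":255},{"travel":[0,-0.1,0],"angular":[0,0,0],"gripper":255},{"travel":[0,-0.1,0],"angular":[0,0,0],"gripper":255},{"travel":[0,-0.1,0],"angular":[0,0,0],"gripper":255},{"travel":[0,0,0],"angular":[0,0,0],"gripper":255}]'
python3 -c "
from h import *
plan(480,8,160)"
```

```text
t: 6.95
position: [490.6, 6.9, 160.6]
tool_rot: [[0.033, 0.996, -0.077], [-0.01, -0.077, -0.997], [-0.999, 0.033, 0.007]]
force: [-4.4, -0.3, 4.0]
width: 22.6
t 6.95 pos [490.6   6.9 160.6] zang -94.4 down [ 0.033 -0.01  -0.999] w 22.6 F [-4.4 -0.3  4. ] travel total [ 0.003 -0.107 -0.003] j [-0.    0.32  2.   -0.01  0.79  1.65]
```

```bash
python3 -m inch '[{"travel":[0,-0.1,0],"angular":[0,0,0],"gripper":255},{"travel":[0,-0.1,0],"angular":[0,0,0],"gripper":255},{"travel":[0,-0.08,0],"angular":[0,0,0],"gripper":255},{"travel":[0,-0.03,0],"angular":[0,0,0],"gripper":255}]'
python3 -c "
from h import *
plan(480,8,160)"
```

```text
t: 7.45
position: [483.8, 7.5, 162.2]
tool_rot: [[0.085, 0.994, -0.076], [-0.013, -0.075, -0.997], [-0.996, 0.086, 0.006]]
force: [6.6, -1.3, -7.7]
width: 22.6
t 7.45 pos [483.8   7.5 162.2] zang -94.3 down [ 0.085 -0.013 -0.996] w 22.6 F [ 6.6 -1.3 -7.7] travel total [ 0.018 -0.04  -0.002] j [-0.    0.29  2.04 -0.02  0.73  1.66]
```

```bash
python3 -m inch '[{"travel":[0,0,0],"angular":[0,0,0],"gripper":0},{"travel":[0,0,0],"angular":[0,0,0],"gripper":0},{"travel":[0,0,0],"angular":[0,0,0],"gripper":0},{"travel":[0,0,0],"angular":[0,0,0],"gripper":0},{"travel":[-0.2,0,0],"angular":[0,0,-0.2],"gripper":0},{"travel":[-0.2,0,0],"angular":[0,0,-0.2],"gripper":0},{"travel":[-0.2,0,0],"angular":[0,0,-0.3],"gripper":0},{"travel":[0,0,0],"angular":[0,0,-0.1],"gripper":0}]'
python3 - <<'E'
from h import *
plan(598.3,-1.2,220)
for c in ("top","scene"):
    P=cloud(get_image(c)).reshape(-1,3)
    def blob(n,x,y,r,z0,z1):
        m=(np.hypot(P[:,0]-x,P[:,1]-y)<r)&(P[:,2]>z0)&(P[:,2]<z1);q=P[m]
        if len(q): print(c,n,len(q),"mid",((q.min(0)+q.max(0))/2).round(1),"ext",np.ptp(q,axis=0).round(1))
    blob("knob",480,8,25,170,195);blob("mouth",597,-1,25,186,200)
E
```

```text
t: 8.45
position: [477.7, 8.6, 223.0]
tool_rot: [[-0.001, 0.997, -0.075], [-0.006, -0.075, -0.997], [-1.0, -0.0, 0.006]]
force: [0.0, -0.5, -0.7]
width: 85.5
t 8.45 pos [477.7   8.6 223. ] zang -94.3 down [-0.001 -0.006 -1.   ] w 85.5 F [ 0.  -0.5 -0.7] travel total [0.03  1.21  0.007] j [-0.    0.22  1.95 -0.01  0.97  1.65]
top mouth 104 mid [ 5.973e+02 -1.000e-01  1.915e+02] ext [28.8 27.6 10.4]
scene knob 145 mid [486.6   6.6 180.2] ext [22.9 24.1 20.2]
scene mouth 140 mid [599.6  -2.6 190.3] ext [30.8 29.1  8.4]
```

```bash
python3 -m inch '[{"travel":[0,0.3,0],"angular":[0,0,0],"gripper":0},{"travel":[0,0.3,0],"angular":[0,0,0],"gripper":0},{"travel":[0,0.3,0],"angular":[0,0,0],"gripper":0},{"travel":[0,0.2,0],"angular":[0,0,0],"gripper":0},{"travel":[0,0,0],"angular":[0,0,0],"gripper":0},{"travel":[0,0,0],"angular":[0,0,0],"gripper":0}]'
python3 - <<'E'
from h import *
plan(598.3,-1.2,157)
P=cloud(get_image("scene")).reshape(-1,3)
m=(np.hypot(P[:,0]-480,P[:,1]-7)<30)&(P[:,2]>180)&(P[:,2]<200);q=P[m]
print("knob mid (was 532.1,2.4)",((q.min(0)+q.max(0))/2).round(1))
E
```

```text
t: 9.3
position: [583.1, 0.3, 212.6]
tool_rot: [[-0.015, 0.997, -0.075], [-0.006, -0.075, -0.997], [-1.0, -0.015, 0.007]]
force: [-0.3, 0.1, -0.7]
width: 85.4
t 9.3 pos [5.831e+02 3.000e-01 2.126e+02] zang -94.3 down [-0.015 -0.006 -1.   ] w 85.4 F [-0.3  0.1 -0.7] travel total [ 0.554  0.161 -0.001] j [-0.02  0.39  1.73 -0.01  1.04  1.63]Traceback (most recent call last):
  File "<stdin>", line 5, in <module>
    return umr_minimum(a, axis, None, out, keepdims, initial, where)
ValueError: zero-size array to reduction operation minimum which has no identity
```

```bash
python3 -m inch '[{"travel":[0,0.15,0],"angular":[0,0,0.14],"gripper":0},{"travel":[0,0.01,0],"angular":[0,0,0],"gripper":0},{"travel":[0.2,0,0],"angular":[0,0,0],"gripper":0},{"travel":[0.2,0,0],"angular":[0,0,0],"gripper":0},{"travel":[0.1,0,0],"angular":[0,0,0],"gripper":0},{"travel":[0,0,0],"angular":[0,0,0],"gripper":0}]'
python3 - <<'E'
from h import *
plan(598.3,-1.2,157)
I=get_image("scene");P=cloud(I).reshape(-1,3)
ex=np.array([.9965,-.0837]);ey=np.array([.0837,.9965]);c=np.array([598.3,-1.2])-28*ex
L=np.c_[(P[:,:2]-c)@ex,(P[:,:2]-c)@ey,P[:,2]]
q=L[(abs(abs(L[:,1])-78)<12)&(L[:,2]>150)&(L[:,2]<158)&(abs(L[:,0])<130)]
print(np.histogram(q[:,0],bins=np.arange(-130,131,10)))
save({"color":cv2.resize(I["color"][140:310,225:375],None,fx=3.5,fy=3.5,interpolation=cv2.INTER_CUBIC)},"sh2")
E
```

```text
t: 10.1
position: [599.8, -1.2, 162.6]
tool_rot: [[0.002, 0.997, -0.075], [-0.007, -0.075, -0.997], [-1.0, 0.003, 0.007]]
force: [0.6, 0.5, 0.2]
width: 85.7
t 10.1 pos [599.8  -1.2 162.6] zang -94.3 down [ 0.002 -0.007 -1.   ] w 85.7 F [0.6 0.5 0.2] travel total [ 0.056 -0.016  0.001] j [-0.02  0.47  1.74 -0.01  0.93  1.63]
(array([ 0,  0,  0,  0,  0,  0,  6,  5,  1,  0,  0,  0,  0,  0,  0,  0,  0,
        0,  0,  5, 43,  2,  0,  0,  0,  0]), array([-130, -120, -110, -100,  -90,  -80,  -70,  -60,  -50,  -40,  -30,
        -20,  -10,    0,   10,   20,   30,   40,   50,   60,   70,   80,
         90,  100,  110,  120,  130]))
```

View pics/sh2.png

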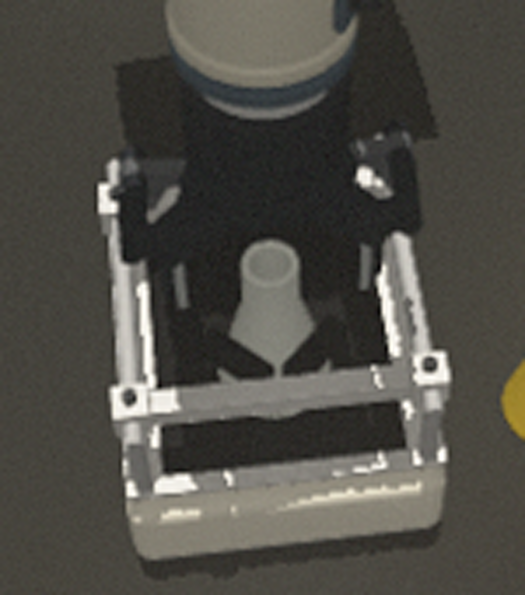

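The view shows the jaw block pulled far back at (105,195), the flask still standing at (270,265) and the fingers on both sides of it. The block moved about 50 mm. Now grip the neck.

```bash
python3 -m inch '[{"travel":[0.05,-0.015,0],"angular":[0,0,0],"gripper":0},{"travel":[0.02,0,0],"angular":[0,0,0],"gripper":120},{"travel":[0,0,0],"angular":[0,0,0],"gripper":200},{"travel":[0,0,0],"angular":[0,0,0],"gripper":255},{"travel":[0,0,0],"angular":[0,0,0],"gripper":255},{"travel":[0,0,0],"angular":[0,0,0],"gripper":255},{"travel":[0,0,0],"angular":[0,0,0],"gripper":255}]' 40
python3 -m inch '[{"travel":[0,-0.06,0],"angular":[0,0,0],"gripper":255},{"travel":[0,-0.06,0],"angular":[0,0,0],"gripper":255},{"travel":[0,-0.06,0],"angular":[0,0,0],"gripper":255},{"travel":[0,-0.06,0],"angular":[0,0,0],"gripper":255},{"travel":[0,0,0],"angular":[0,0,0],"gripper":255}]'
python3 -c "
from h import *
plan(576,0.5,157)"
```

```text
t: 11.02
position: [599.9, -1.2, 157.7]
tool_rot: [[0.007, 0.997, -0.075], [-0.007, -0.075, -0.997], [-1.0, 0.007, 0.007]]
force: [0.3, -0.8, 0.5]
width: 29.1
t: 11.65
position: [574.3, 0.8, 157.7]
tool_rot: [[0.008, 0.997, -0.075], [-0.007, -0.075, -0.997], [-1.0, 0.008, 0.007]]
force: [-0.4, -0.7, 0.7]
width: 29.2
t 11.65 pos [574.3   0.8 157.7] zang -94.3 down [ 0.008 -0.007 -1.   ] w 29.2 F [-0.4 -0.7  0.7] travel total [0.007 0.017 0.001] j [-0.02  0.44  1.8  -0.01  0.89  1.64]
```

```bash
python3 -m inch '[{"travel":[-0.1,0,0],"angular":[0,0,0],"gripper":255},{"travel":[-0.2,0,0],"angular":[0,0,0],"gripper":255},{"travel":[-0.2,0,0],"angular":[0,0,0],"gripper":255},{"travel":[-0.2,0,0],"angular":[0,0,0],"gripper":255},{"travel":[-0.2,0,0],"angular":[0,0,0],"gripper":255},{"travel":[0,0,0],"angular":[0,0,0],"gripper":255}]'
python3 -c "
from h import *
plan(576.3,309.5,250)"
```

```text
t: 12.4
position: [573.5, 1.5, 252.4]
tool_rot: [[0.007, 0.997, -0.075], [-0.007, -0.075, -0.997], [-1.0, 0.007, 0.006]]
force: [0.5, 0.3, -2.4]
width: 29.2
t 12.4 pos [573.5   1.5 252.4] zang -94.3 down [ 0.007 -0.007 -1.   ] w 29.2 F [ 0.5  0.3 -2.4] travel total [ 3.000e-03 -2.030e-01 -3.073e+00] j [-0.01  0.32  1.73 -0.01  1.08  1.63]
```

```bash
python3 -m inch '[{"travel":[0,-0.02,-0.25],"angular":[0,0,0],"gripper":255},{"travel":[0,-0.03,-0.4],"angular":[0,0,0],"gripper":255},{"travel":[0,-0.03,-0.4],"angular":[0,0,0],"gripper":255},{"travel":[0,-0.03,-0.4],"angular":[0,0,0],"gripper":255},{"travel":[0,-0.03,-0.4],"angular":[0,0,0],"gripper":255},{"travel":[0,-0.03,-0.4],"angular":[0,0,0],"gripper":255},{"travel":[0,-0.03,-0.4],"angular":[0,0,0],"gripper":255},{"travel":[0,0,-0.2],"angular":[0,0,0],"gripper":255}]'
python3 -m inch '[{"travel":[0,0,0],"angular":[0,0,0],"gripper":255},{"travel":[0,0,0],"angular":[0,0,0],"gripper":255}]'
python3 -c "
from h import *
plan(576.3,309.5,95)"
```

```text
t: 13.4
position: [572.3, 293.1, 243.2]
tool_rot: [[-0.002, 0.997, -0.079], [-0.01, -0.079, -0.997], [-1.0, -0.001, 0.011]]
force: [0.7, 0.2, -1.8]
width: 29.5
t: 13.65
position: [571.8, 292.9, 241.7]
tool_rot: [[-0.004, 0.997, -0.077], [-0.012, -0.077, -0.997], [-1.0, -0.003, 0.012]]
force: [-0.1, -0.3, -1.9]
width: 29.0
t 13.65 pos [571.8 292.9 241.7] zang -94.4 down [-0.004 -0.012 -1.   ] w 29.0 F [-0.1 -0.3 -1.9] travel total [ 1.465  0.037 -0.187] j [ 0.46  0.44  1.57 -0.01  1.13  2.11]
```

```bash
python3 -m inch '[{"travel":[0,0.04,-0.18],"angular":[0,0,0],"gripper":255},{"travel":[0,0,0],"angular":[0,0,0],"gripper":255},{"travel":[0.25,0,0],"angular":[0,0,0],"gripper":255},{"travel":[0.35,0,0],"angular":[0,0,0],"gripper":255},{"travel":[0.35,0,0],"angular":[0,0,0],"gripper":255},{"travel":[0.3,0,0],"angular":[0,0,0],"gripper":255},{"travel":[0.05,0,0],"angular":[0,0,0],"gripper":255},{"travel":[0,0,0],"angular":[0,0,0],"gripper":255}]'
python3 - <<'E'
from h import *
plan(576.3,309.5,92)
P=cloud(get_image("scene")).reshape(-1,3)
I=get_image("top");save({"color":cv2.resize(I["color"][190:340,110:260],None,fx=4,fy=4,interpolation=cv2.INTER_CUBIC)},"put")
E
```

```text
t: 14.65
position: [580.5, 307.2, 110.8]
tool_rot: [[0.0, 0.997, -0.082], [-0.011, -0.082, -0.997], [-1.0, 0.001, 0.011]]
force: [-0.1, -0.4, -1.7]
width: 28.8
t 14.65 pos [580.5 307.2 110.8] zang -94.7 down [ 0.    -0.011 -1.   ] w 28.8 F [-0.1 -0.4 -1.7] travel total [ 0.188 -0.044 -0.022] j [ 0.47  0.61  1.62 -0.01  0.91  2.13]
```

```bash
python3 -m inch '[{"travel":[0.08,-0.04,-0.02],"angular":[0,0,0],"gripper":255},{"travel":[0.05,0,0],"angular":[0,0,0],"gripper":255},{"travel":[0.02,0,0],"angular":[0,0,0],"gripper":255},{"travel":[0.0,0,0],"angular":[0,0,0],"gripper":255}]'
python3 -m inch '[{"travel":[0.02,0,0],"angular":[0,0,0],"gripper":255},{"travel":[0,0,0],"angular":[0,0,0],"gripper":255}]'
python3 -c "
from h import *
plan(576.3,309.5,92)"
```

```text
t: 15.25
position: [577.9, 310.6, 98.1]
tool_rot: [[0.005, 0.997, -0.081], [-0.008, -0.081, -0.997], [-1.0, 0.006, 0.008]]
force: [0.2, -0.1, -2.3]
width: 29.0
t: 15.5
position: [578.0, 310.6, 96.2]
tool_rot: [[0.005, 0.997, -0.081], [-0.008, -0.081, -0.997], [-1.0, 0.006, 0.008]]
force: [-0.0, -0.3, -1.7]
width: 29.5
t 15.5 pos [578.  310.6  96.2] zang -94.7 down [ 0.005 -0.008 -1.   ] w 29.5 F [-0.  -0.3 -1.7] travel total [ 0.042 -0.017  0.012] j [ 0.48  0.63  1.63 -0.01  0.88  2.14]
```

```bash
python3 -m inch '[{"travel":[0.03,0,0],"angular":[0,0,0],"gripper":255},{"travel":[0.015,0,0],"angular":[0,0,0],"gripper":255},{"travel":[0.01,0,0],"angular":[0,0,0],"gripper":255},{"travel":[0,0,0],"angular":[0,0,0],"gripper":255}]'
python3 -c "
from h import *
plan(576.3,309.5,92)"
```

```text
t: 16.0
position: [578.7, 310.5, 92.0]
tool_rot: [[0.006, 0.997, -0.082], [-0.008, -0.081, -0.997], [-1.0, 0.007, 0.008]]
force: [0.9, -0.3, -1.7]
width: 29.3
t 16.0 pos [578.7 310.5  92. ] zang -94.7 down [ 0.006 -0.008 -1.   ] w 29.3 F [ 0.9 -0.3 -1.7] travel total [-0.    -0.023  0.012] j [ 0.48  0.64  1.63 -0.01  0.87  2.14]
```

```bash
python3 -m inch '[{"travel":[0.015,0,0],"angular":[0,0,0],"gripper":255},{"travel":[0.01,0,0],"angular":[0,0,0],"gripper":255},{"travel":[0,0,0],"angular":[0,0,0],"gripper":255}]'
python3 -m inch '[{"travel":[0.015,0,0],"angular":[0,0,0],"gripper":255},{"travel":[0,0,0],"angular":[0,0,0],"gripper":255}]'
```

```text
t: 16.38
position: [579.3, 310.6, 91.8]
tool_rot: [[0.007, 0.997, -0.081], [-0.008, -0.081, -0.997], [-1.0, 0.008, 0.007]]
force: [-0.7, 0.4, -1.6]
width: 29.2
t: 16.62
position: [579.9, 310.6, 91.8]
tool_rot: [[0.008, 0.997, -0.081], [-0.008, -0.081, -0.997], [-1.0, 0.009, 0.007]]
force: [0.6, -0.7, -1.8]
width: 29.0
```

```bash
python3 -m inch '[{"travel":[0.03,-0.01,0],"angular":[0,0,0],"gripper":255},{"travel":[0.02,0,0],"angular":[0,0,0],"gripper":255}]'
python3 - <<'E'
from h import *
plan(576.3,309.5,91.7)
for c in ("scene","top"):
    I=get_image(c);P=cloud(I)
    q=P.reshape(-1,3);q=q[(np.hypot(q[:,0]-577,q[:,1]-310)<24)&(q[:,2]>119)&(q[:,2]<135)];
    if len(q): print(c,len(q),"rim mid",((q.min(0)+q.max(0))/2).round(1),"maxz",np.percentile(q[:,2],95).round(1))
    if c=="scene": save({"color":cv2.resize(I["color"][150:300,365:515],None,fx=4,fy=4,interpolation=cv2.INTER_CUBIC)},"put")
E
```

```text
t: 16.88
position: [580.7, 310.5, 91.6]
tool_rot: [[0.012, 0.997, -0.081], [-0.007, -0.081, -0.997], [-1.0, 0.012, 0.006]]
force: [-7.7, -4.3, 17.9]
width: 29.2
t 16.88 pos [580.7 310.5  91.6] zang -94.7 down [ 0.012 -0.007 -1.   ] w 29.2 F [-7.7 -4.3 17.9] travel total [-0.001 -0.043  0.014] j [ 0.48  0.64  1.63 -0.02  0.86  2.14]
scene 119 rim mid [583.  310.1 127. ] maxz 131.8
```

View pics/put.png

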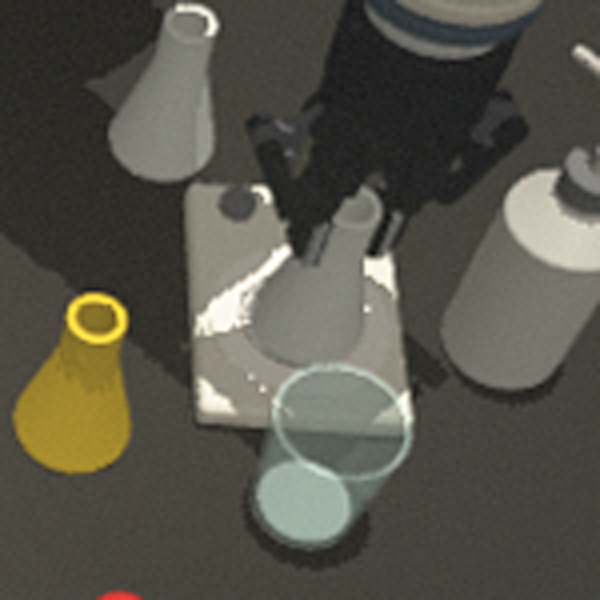

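The view shows the flask upright inside the plate circle, base around (308,310) in the crop, and a contact force of about 18 N. Ease off, then release.

```bash
python3 -m inch '[{"travel":[-0.005,0,0],"angular":[0,0,0],"gripper":255},{"travel":[0,0,0],"angular":[0,0,0],"gripper":180},{"travel":[0,0,0],"angular":[0,0,0],"gripper":80},{"travel":[0,0,0],"angular":[0,0,0],"gripper":0},{"travel":[0,0,0],"angular":[0,0,0],"gripper":0},{"travel":[0,0,0],"angular":[0,0,0],"gripper":0},{"travel":[0,0,0],"angular":[0,0,0],"gripper":0}]'
python3 -m inch '[{"travel":[-0.1,0,0],"angular":[0,0,-0.1],"gripper":0},{"travel":[-0.25,0,0],"angular":[0,0,0],"gripper":0},{"travel":[-0.4,0,0],"angular":[0,0,0],"gripper":0},{"travel":[-0.4,0,0],"angular":[0,0,0],"gripper":0},{"travel":[-0.4,0,0],"angular":[0,0,0],"gripper":0},{"travel":[-0.1,0,0],"angular":[0,0,0],"gripper":0},{"travel":[0,0,0],"angular":[0,0,0],"gripper":0}]'
python3 -c "
from h import *
plan(587,-250.5,250)"
```

```text
t: 17.85
position: [580.5, 310.6, 90.8]
tool_rot: [[0.011, 0.997, -0.081], [-0.008, -0.081, -0.997], [-1.0, 0.012, 0.007]]
force: [0.3, -0.0, 0.2]
width: 85.3
t: 18.73
position: [580.6, 311.7, 264.0]
tool_rot: [[-0.0, 0.997, -0.081], [-0.006, -0.081, -0.997], [-1.0, 0.0, 0.006]]
force: [1.5, -0.0, -0.3]
width: 85.7
t 18.73 pos [580.6 311.7 264. ] zang -94.7 down [-0.    -0.006 -1.   ] w 85.7 F [ 1.5 -0.  -0.3] travel total [0.171 0.52  5.598] j [ 0.48  0.44  1.52 -0.01  1.18  2.13]
```

```bash
python3 -m inch '[{"travel":[0,0.05,0.5],"angular":[0,0,0],"gripper":0},{"travel":[0,0.05,0.55],"angular":[0,0,0],"gripper":0},{"travel":[0,0.05,0.55],"angular":[0,0,0],"gripper":0},{"travel":[0,0.05,0.55],"angular":[0,0,0],"gripper":0},{"travel":[0,0.05,0.55],"angular":[0,0,0],"gripper":0},{"travel":[0,0.05,0.55],"angular":[0,0,0],"gripper":0},{"travel":[0,0.05,0.55],"angular":[0,0,0],"gripper":0},{"travel":[0,0.05,0.55],"angular":[0,0,0],"gripper":0}]'
python3 -m inch '[{"travel":[0,0.05,0.5],"angular":[0,0,0],"gripper":0},{"travel":[0,0.05,0.45],"angular":[0,0,0],"gripper":0},{"travel":[0,0,0],"angular":[-0.5,0,0],"gripper":0},{"travel":[0,0,0],"angular":[-1,0,0],"gripper":0},{"travel":[0,0,0],"angular":[-1,0,0],"gripper":0},{"travel":[0,0,0],"angular":[-1,0,0],"gripper":0},{"travel":[0,0,0],"angular":[-1,0,0],"gripper":0},{"travel":[0,0,0],"angular":[-1,0,0],"gripper":0}]'
python3 -m inch '[{"travel":[0,0,0],"angular":[-1,0,0],"gripper":0},{"travel":[0,0,0],"angular":[-1,0,0],"gripper":0},{"travel":[0,0,0],"angular":[-1,0,0],"gripper":0},{"travel":[0,0,0],"angular":[-1,0,0],"gripper":0},{"travel":[0,0,0],"angular":[-1,0,0],"gripper":0},{"travel":[0,0,0],"angular":[-1,0,0],"gripper":0},{"travel":[0,0,0],"angular":[-1,0,0],"gripper":0},{"travel":[0,0,0],"angular":[-1,0,0],"gripper":0}]'
python3 - <<'E'
from h import *
plan(587,-250.5,250)
for c in ("scene","top"):
    I=get_image(c);P=cloud(I)
    q=P.reshape(-1,3);q=q[(np.hypot(q[:,0]-580,q[:,1]-310)<26)&(q[:,2]>119)&(q[:,2]<135)];
    if len(q): print(c,len(q),"rim mid",((q.min(0)+q.max(0))/2).round(1),np.ptp(q,axis=0).round(1),"maxz",np.percentile(q[:,2],95).round(1))
E
```

```text
t: 19.73
position: [579.6, -134.4, 252.9]
tool_rot: [[-0.02, 0.997, -0.073], [-0.006, -0.074, -0.997], [-1.0, -0.02, 0.007]]
force: [0.2, 0.1, -0.3]
width: 85.4
t: 20.72
position: [573.8, -235.9, 236.4]
tool_rot: [[-0.045, 0.883, 0.467], [0.005, 0.468, -0.884], [-0.999, -0.037, -0.025]]
force: [-0.2, 0.9, -0.3]
width: 85.3
t: 21.72
position: [565.6, -232.5, 220.0]
tool_rot: [[-0.069, 0.254, 0.965], [0.016, 0.967, -0.253], [-0.997, -0.002, -0.071]]
force: [0.2, -0.8, 0.0]
width: 85.7
t 21.73 pos [ 565.6 -232.5  220. ] zang -14.7 down [-0.069  0.016 -0.997] w 85.7 F [ 0.2 -0.8  0. ] travel total [-0.318 -0.12   0.231] j [-0.4   0.45  1.62 -0.01  1.14 -0.14]
scene 120 rim mid [580.9 308.5 124.1] [30.4 28.1 10.2] maxz 127.7
top 108 rim mid [578.7 310.9 125.1] [28.9 29.3 11.3] maxz 129.8
```

```bash
python3 -m inch '[{"travel":[-0.3,0,0],"angular":[0,-0.35,0],"gripper":0},{"travel":[0,0,0],"angular":[-0.9,-0.35,0],"gripper":0},{"travel":[0,0,0],"angular":[-0.9,0,0],"gripper":0},{"travel":[0,0,0],"angular":[-0.9,0,0],"gripper":0},{"travel":[0,0,0],"angular":[0,0,0],"gripper":0}]'
python3 - <<'E'
from h import *
plan(587,-250.5,113)
print(read_state()["tool_rot"].round(3))
E
```

```text
t: 22.45
position: [565.2, -231.9, 245.2]
tool_rot: [[-0.008, -0.006, 1.0], [0.003, 1.0, 0.006], [-1.0, 0.003, -0.008]]
force: [0.2, 0.5, -0.5]
width: 85.2
t 22.45 pos [ 565.2 -231.9  245.2] zang 0.3 down [-0.008  0.003 -1.   ] w 85.2 F [ 0.2  0.5 -0.5] travel total [ 1.319 -0.191  0.227] j [-0.41  0.39  1.64 -0.    1.11 -0.41]
[[-0.008 -0.006  1.   ]
 [ 0.003  1.     0.006]
 [-1.     0.003 -0.008]]
```

```bash
python3 -m inch '[{"travel":[0,-0.18,0.21],"angular":[0,-0.08,0],"gripper":0},{"travel":[0,0,0],"angular":[0,0,0],"gripper":0},{"travel":[0.25,0,0],"angular":[0,0,0],"gripper":0},{"travel":[0.25,0,0],"angular":[0,0,0],"gripper":0},{"travel":[0,0,0],"angular":[0,0,0],"gripper":0},{"travel":[0,0,0],"angular":[0,0,0],"gripper":0}]'
python3 - <<'E'
from h import *
plan(586.5,-250.3,113)
I=get_image("scene");save({"color":cv2.resize(I["color"][205:345,95:255],None,fx=4,fy=4,interpolation=cv2.INTER_CUBIC)},"el")
E
```

```text
t: 23.2
position: [584.2, -248.1, 192.1]
tool_rot: [[-0.004, 0.009, 1.0], [0.006, 1.0, -0.009], [-1.0, 0.006, -0.004]]
force: [-0.6, 0.4, 1.4]
width: 85.5
t 23.2 pos [ 584.2 -248.1  192.1] zang -0.5 down [-0.004  0.006 -1.   ] w 85.5 F [-0.6  0.4  1.4] travel total [ 0.791 -0.026  0.027] j [-0.42  0.48  1.63  0.    1.03 -0.42]
```

View pics/el.png

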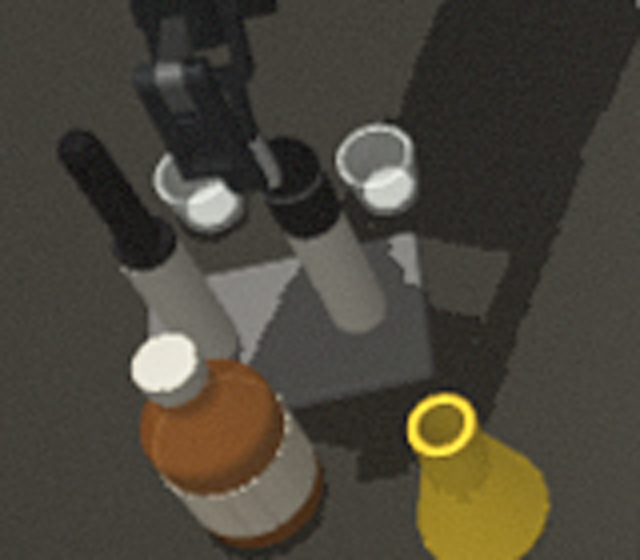

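The view shows the thick head at (300,170) with the gripper above it. The slim probe at (110,190) and the amber bottle are clear of the fingers. Lower and grip.

```bash
python3 -m inch '[{"travel":[0,-0.025,0.025],"angular":[0,0,0],"gripper":0},{"travel":[0.2,0,0],"angular":[0,0,0],"gripper":0},{"travel":[0.25,0,0],"angular":[0,0,0],"gripper":0},{"travel":[0.2,0,0],"angular":[0,0,0],"gripper":0},{"travel":[0.03,0,0],"angular":[0,0,0],"gripper":0},{"travel":[0,0,0],"angular":[0,0,0],"gripper":0}]'
python3 - <<'E'
from h import *
plan(586.5,-250.3,113)
I=get_image("scene");print([w2p(I,p).round() for p in ((627,-248,192),(586.5,-250,160))])
E
```

```text
t: 24.0
position: [587.2, -250.8, 121.6]
tool_rot: [[-0.002, 0.01, 1.0], [0.005, 1.0, -0.01], [-1.0, 0.005, -0.002]]
force: [0.3, 0.2, 0.7]
width: 85.2
t 24.0 pos [ 587.2 -250.8  121.6] zang -0.5 down [-0.002  0.005 -1.   ] w 85.2 F [0.3 0.2 0.7] travel total [ 0.086  0.004 -0.007] j [-0.42  0.58  1.66  0.    0.91 -0.42]
[array([161., 252.]), array([165., 243.])]
```

```bash
python3 -m inch '[{"travel":[0.07,0,0],"angular":[0,0,0],"gripper":0},{"travel":[0,0,0],"angular":[0,0,0],"gripper":120},{"travel":[0,0,0],"angular":[0,0,0],"gripper":200},{"travel":[0,0,0],"angular":[0,0,0],"gripper":255},{"travel":[0,0,0],"angular":[0,0,0],"gripper":255},{"travel":[0,0,0],"angular":[0,0,0],"gripper":255},{"travel":[0,0,0],"angular":[0,0,0],"gripper":255}]' 40
python3 -c "
from h import *
plan(587,-250,300)"
```

```text
t: 24.92
position: [587.4, -251.1, 116.4]
tool_rot: [[-0.0, 0.01, 1.0], [0.004, 1.0, -0.01], [-1.0, 0.004, -0.0]]
force: [-0.6, 0.6, 0.8]
width: 29.3
t 24.93 pos [ 587.4 -251.1  116.4] zang -0.6 down [-0.     0.004 -1.   ] w 29.3 F [-0.6  0.6  0.8] travel total [-1.836  0.018 -0.004] j [-0.42  0.58  1.67  0.    0.89 -0.42]
```

```bash
python3 -m inch '[{"travel":[-0.1,0,0],"angular":[0,0,0],"gripper":255},{"travel":[-0.25,0,0],"angular":[0,0,0],"gripper":255},{"travel":[-0.35,0,0],"angular":[0,0,0],"gripper":255},{"travel":[-0.35,0,0],"angular":[0,0,0],"gripper":255},{"travel":[-0.35,0,0],"angular":[0,0,0],"gripper":255},{"travel":[-0.35,0,0],"angular":[0,0,0],"gripper":255},{"travel":[-0.2,0,0],"angular":[0,0,0],"gripper":255},{"travel":[0,0,0],"angular":[0,0,0],"gripper":255}]'
python3 -c "
from h import *
plan(580,310,300)"
```

```text
t: 25.92
position: [589.5, -251.8, 322.1]
tool_rot: [[0.007, 0.009, 1.0], [0.002, 1.0, -0.009], [-1.0, 0.002, 0.007]]
force: [0.4, 0.2, -1.3]
width: 28.9
t 25.93 pos [ 589.5 -251.8  322.1] zang -0.5 down [ 0.007  0.002 -1.   ] w 28.9 F [ 0.4  0.2 -1.3] travel total [ 0.23   5.616 -0.149] j [-0.42  0.36  1.51  0.    1.27 -0.42]
```

Next I carry it across along tool y, with the tip at about z 228, well above the shaker.

```bash
python3 -m inch '[{"travel":[0,0.25,0],"angular":[0,0,0],"gripper":255},{"travel":[0,0.45,0],"angular":[0,0,0],"gripper":255},{"travel":[0,0.5,0],"angular":[0,0,0],"gripper":255},{"travel":[0,0.5,0],"angular":[0,0,0],"gripper":255},{"travel":[0,0.5,0],"angular":[0,0,0],"gripper":255},{"travel":[0,0.5,0],"angular":[0,0,0],"gripper":255},{"travel":[0,0.5,0],"angular":[0,0,0],"gripper":255},{"travel":[0,0.5,0],"angular":[0,0,0],"gripper":255}]'
python3 -m inch '[{"travel":[0,0.5,0],"angular":[0,0,0],"gripper":255},{"travel":[0,0.45,0],"angular":[0,0,0],"gripper":255},{"travel":[0,0.3,0],"angular":[0,0,0],"gripper":255},{"travel":[0,0.2,0],"angular":[0,0,0],"gripper":255},{"travel":[0,0.1,0],"angular":[0,0,0],"gripper":255},{"travel":[0,0,0],"angular":[0,0,0],"gripper":255}]'
python3 -c "
from h import *
plan(580,310,230);print(read_state()['tool_rot'].round(3))"
```

```text
t: 26.92
position: [586.7, 134.4, 313.7]
tool_rot: [[-0.006, 0.013, 1.0], [0.005, 1.0, -0.013], [-1.0, 0.005, -0.007]]
force: [1.3, 0.6, 0.2]
width: 28.7
t: 27.68
position: [580.7, 301.3, 307.3]
tool_rot: [[-0.017, 0.005, 1.0], [0.002, 1.0, -0.005], [-1.0, 0.002, -0.017]]
force: [0.5, -0.4, -0.9]
width: 28.8
t 27.68 pos [580.7 301.3 307.3] zang -0.3 down [-0.017  0.002 -1.   ] w 28.8 F [ 0.5 -0.4 -0.9] travel total [0.773 0.085 0.006] j [0.46 0.4  1.48 0.01 1.27 0.46]
[[-0.017  0.005  1.   ]
 [ 0.002  1.    -0.005]
 [-1.     0.002 -0.017]]
```

```bash
python3 -m inch '[{"travel":[0,0.08,0],"angular":[0,-0.17,0],"gripper":255},{"travel":[0,0,0],"angular":[0,0,0],"gripper":255},{"travel":[0.25,0,0],"angular":[0,0,0],"gripper":255},{"travel":[0.25,0,0],"angular":[0,0,0],"gripper":255},{"travel":[0.1,0,0],"angular":[0,0,0],"gripper":255},{"travel":[0,0,0],"angular":[0,0,0],"gripper":255},{"travel":[0,0,0],"angular":[0,0,0],"gripper":255}]'
python3 - <<'E'
from h import *
plan(580,310,234);p=read_state()["position"]
for c in ("scene","top"):
    I=get_image(c);q=cloud(I).reshape(-1,3)
    for n,z0,z1,r in (("rim",119,132,24),("shaft",145,212,20)):
        k=q[(np.hypot(q[:,0]-580,q[:,1]-310)<r)&(q[:,2]>z0)&(q[:,2]<z1)]
        if len(k): print(c,n,len(k),"mid",((k.min(0)+k.max(0))/2).round(1),np.ptp(k,axis=0).round(1),"min",k.min(0).round(1))
    if c=="scene": save({"color":cv2.resize(I["color"][130:280,365:515],None,fx=4,fy=4,interpolation=cv2.INTER_CUBIC)},"ins")
E
```

```text
t: 28.55
position: [583.0, 306.1, 248.7]
tool_rot: [[0.005, 0.01, 1.0], [0.003, 1.0, -0.01], [-1.0, 0.003, 0.005]]
force: [-0.4, -0.1, -0.4]
width: 29.1
t 28.55 pos [583.  306.1 248.7] zang -0.6 down [ 0.005  0.003 -1.   ] w 29.1 F [-0.4 -0.1 -0.4] travel total [ 0.147  0.038 -0.031] j [0.47 0.45 1.54 0.   1.14 0.48]
scene rim 125 mid [581.  308.2 124. ] [33.2 29.4  9.7] min [564.4 293.5 119.2]
scene shaft 131 mid [585.8 304.  183.9] [11.5 12.4 55.4] min [580.  297.8 156.2]
top rim 89 mid [578.6 310.9 125.1] [28.3 29.  11.4] min [564.5 296.4 119.4]
top shaft 54 mid [582.3 304.5 185.5] [10.8  7.2 51.5] min [576.9 300.9 159.8]
```

View pics/ins.png

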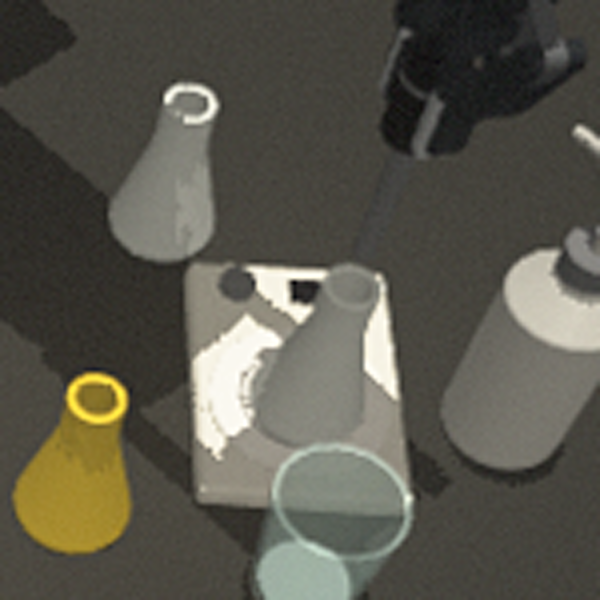

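The view shows the shaft tip just above the mouth at (350,285). By depth it needs about dx -4 and dy +4 mm, consistent with a target of (579,310).

```bash
python3 -m inch '[{"travel":[0,0.04,-0.04],"angular":[0,0,0],"gripper":255},{"travel":[0.08,0,0],"angular":[0,0,0],"gripper":255},{"travel":[0,0,0],"angular":[0,0,0],"gripper":255},{"travel":[0,0,0],"angular":[0,0,0],"gripper":255}]'
python3 -c "
from h import *
plan(579,310.2,200)"
```

```text
t: 29.15
position: [579.1, 311.1, 241.5]
tool_rot: [[0.007, 0.01, 1.0], [0.004, 1.0, -0.01], [-1.0, 0.004, 0.007]]
force: [0.4, -0.5, -0.9]
width: 29.2
t 29.15 pos [579.1 311.1 241.5] zang -0.6 down [ 0.007  0.004 -1.   ] w 29.2 F [ 0.4 -0.5 -0.9] travel total [ 0.415 -0.011 -0.003] j [0.47 0.46 1.55 0.   1.13 0.48]
```

```bash
python3 -m inch '[{"travel":[0.1,-0.01,0],"angular":[0,-0.05,0],"gripper":255},{"travel":[0.03,0,0],"angular":[0,0,0],"gripper":255},{"travel":[0,0,0],"angular":[0,0,0],"gripper":255},{"travel":[0,0,0],"angular":[0,0,0],"gripper":255}]'
python3 - <<'E'
from h import *
plan(579,310.2,200);p=read_state()["position"]
for c in ("scene","top"):
    I=get_image(c);q=cloud(I).reshape(-1,3)
    for n,z0,z1,r in (("rim",119,130,24),("shaft",140,205,20)):
        k=q[(np.hypot(q[:,0]-580,q[:,1]-310)<r)&(q[:,2]>z0)&(q[:,2]<z1)]
        if len(k): print(c,n,len(k),"mid",((k.min(0)+k.max(0))/2).round(1),np.ptp(k,axis=0).round(1),"min",k.min(0).round(1),"max",k.max(0).round(1))
E
```

```text
t: 29.65
position: [579.0, 309.9, 227.1]
tool_rot: [[0.012, 0.01, 1.0], [0.004, 1.0, -0.01], [-1.0, 0.004, 0.012]]
force: [-0.5, 0.1, -0.9]
width: 28.7
t 29.65 pos [579.  309.9 227.1] zang -0.6 down [ 0.012  0.004 -1.   ] w 28.7 F [-0.5  0.1 -0.9] travel total [ 0.271  0.002 -0.004] j [ 0.47  0.47  1.57 -0.    1.09  0.49]
scene rim 99 mid [580.5 308.9 123.8] [31.4 29.5  9.6] min [564.8 294.2 119. ] max [596.2 323.7 128.6]
scene shaft 153 mid [581.4 307.8 172.4] [11.5 11.6 64.7] min [575.6 302.  140. ] max [587.2 313.6 204.7]
top rim 81 mid [578.6 310.2 124.7] [28.3 28.6 10.4] min [564.4 295.9 119.5] max [592.7 324.4 129.9]
top shaft 53 mid [578.7 308.2 168. ] [10.4  7.2 52.9] min [573.5 304.6 141.5] max [583.9 311.8 194.5]
```

```bash
python3 -m inch '[{"travel":[0.08,0,0],"angular":[0,0.12,0],"gripper":255},{"travel":[0.08,0,0],"angular":[0,0,0],"gripper":255},{"travel":[0.08,0,0],"angular":[0,0,0],"gripper":255},{"travel":[0.08,0,0],"angular":[0,0,0],"gripper":255},{"travel":[0,0,0],"angular":[0,0,0],"gripper":255}]'
python3 -c "
from h import *
plan(579,310.2,136)"
```

```text
t: 30.38
position: [578.9, 309.9, 192.4]
tool_rot: [[-0.002, 0.01, 1.0], [0.003, 1.0, -0.01], [-1.0, 0.003, -0.002]]
force: [0.5, -0.1, -0.7]
width: 28.9
t 30.38 pos [578.9 309.9 192.4] zang -0.6 down [-0.002  0.003 -1.   ] w 28.9 F [ 0.5 -0.1 -0.7] travel total [0.564 0.001 0.002] j [0.47 0.51 1.58 0.   1.05 0.48]
```

```bash
python3 -m inch '[{"travel":[0.08,0,0],"angular":[0,0,0],"gripper":255},{"travel":[0.1,0,0],"angular":[0,0,0],"gripper":255},{"travel":[0.1,0,0],"angular":[0,0,0],"gripper":255},{"travel":[0.1,0,0],"angular":[0,0,0],"gripper":255},{"travel":[0.06,0,0],"angular":[0,0,0],"gripper":255},{"travel":[0,0,0],"angular":[0,0,0],"gripper":255}]'
python3 -c "
from h import *
plan(579,310.2,133.4)"
```

```text
t: 31.12
position: [578.8, 310.0, 145.0]
tool_rot: [[-0.002, 0.01, 1.0], [0.003, 1.0, -0.01], [-1.0, 0.003, -0.002]]
force: [-0.2, -0.1, -1.1]
width: 28.8
t 31.12 pos [578.8 310.  145. ] zang -0.6 down [-0.002  0.003 -1.   ] w 28.8 F [-0.2 -0.1 -1.1] travel total [0.116 0.001 0.002] j [0.47 0.57 1.61 0.   0.96 0.48]
```

```bash
python3 -m inch '[{"travel":[0.06,0,0],"angular":[0,0,0],"gripper":255},{"travel":[0.04,0,0],"angular":[0,0,0],"gripper":255},{"travel":[0,0,0],"angular":[0,0,0],"gripper":255}]'
python3 -m inch '[{"travel":[0.02,0,0],"angular":[0,0,0],"gripper":255},{"travel":[0.01,0,0],"angular":[0,0,0],"gripper":255},{"travel":[0,0,0],"angular":[0,0,0],"gripper":255}]'
```

```text
t: 31.5
position: [579.2, 310.3, 134.9]
tool_rot: [[-0.001, 0.01, 1.0], [0.004, 1.0, -0.01], [-1.0, 0.004, -0.001]]
force: [-0.7, -0.7, -1.9]
width: 28.8
t: 31.88
position: [580.2, 310.8, 133.9]
tool_rot: [[0.002, 0.01, 1.0], [0.005, 1.0, -0.01], [-1.0, 0.005, 0.002]]
force: [-0.5, 0.3, -1.5]
width: 28.9
```

```bash
python3 -m inch '[{"travel":[0.02,0,0],"angular":[0,0,0],"gripper":255},{"travel":[0.015,0,0],"angular":[0,0,0],"gripper":255}]'
python3 - <<'E'
from h import *
plan(579,310.2,133.4)
I=get_image("scene");save({"color":cv2.resize(I["color"][130:280,365:515],None,fx=4,fy=4,interpolation=cv2.INTER_CUBIC)},"in2")
E
```

```text
t: 32.12
position: [581.4, 311.4, 133.5]
tool_rot: [[0.004, 0.01, 1.0], [0.006, 1.0, -0.01], [-1.0, 0.006, 0.004]]
force: [-4.8, -2.2, 12.7]
width: 28.8
t 32.12 pos [581.4 311.4 133.5] zang -0.6 down [ 0.004  0.006 -1.   ] w 28.8 F [-4.8 -2.2 12.7] travel total [ 0.001 -0.012 -0.024] j [0.47 0.58 1.61 0.   0.94 0.48]
```

View pics/in2.png

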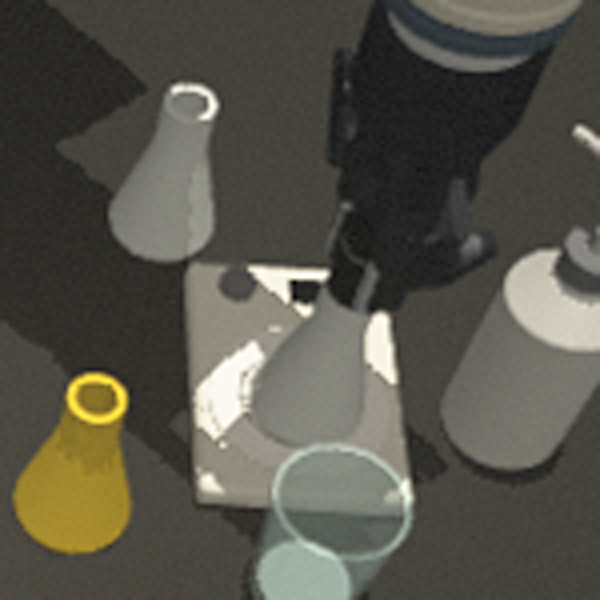

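The view shows the head seated on the rim at (345,290) and the flask upright. The contact force is 12.7 N at the predicted height. Release and retreat.

```bash
python3 -m inch '[{"travel":[-0.005,0,0],"angular":[0,0,0],"gripper":255},{"travel":[0,0,0],"angular":[0,0,0],"gripper":200},{"travel":[0,0,0],"angular":[0,0,0],"gripper":80},{"travel":[0,0,0],"angular":[0,0,0],"gripper":0},{"travel":[0,0,0],"angular":[0,0,0],"gripper":0},{"travel":[0,0,0],"angular":[0,0,0],"gripper":0},{"travel":[0,0,0],"angular":[0,0,0],"gripper":0}]'
python3 -m inch '[{"travel":[-0.1,0,0],"angular":[0,0,0],"gripper":0},{"travel":[-0.2,0,0],"angular":[0,0,0],"gripper":0},{"travel":[-0.35,0,0],"angular":[0,0,0],"gripper":0},{"travel":[-0.35,0,0],"angular":[0,0,0],"gripper":0},{"travel":[-0.35,0,0],"angular":[0,0,0],"gripper":0},{"travel":[-0.1,0,0],"angular":[0,0,0],"gripper":0},{"travel":[0,0,0],"angular":[0,0,0],"gripper":0},{"travel":[0,0,0],"angular":[0,0,0],"gripper":0}]'
python3 - <<'E'
from h import *
plan(579,310.2,300)
for c in ("scene","top"):
    I=get_image(c);save(I,c+"_end");q=cloud(I).reshape(-1,3)
    def blob(n,x,y,r,z0,z1):
        k=q[(np.hypot(q[:,0]-x,q[:,1]-y)<r)&(q[:,2]>z0)&(q[:,2]<z1)]
        if len(k): print(c,n,len(k),"mid",((k.min(0)+k.max(0))/2).round(1),np.ptp(k,axis=0).round(1),"zmax",np.percentile(k[:,2],95).round(1))
    blob("head low",580,310,24,130,150);blob("head top",580,310,24,160,190);blob("knob",482,8,30,180,200);blob("probe",588,-324,35,185,210);blob("spare",421,283,30,98,112)
    print([(n,[at_z(I,r["xy"],0)[:2].round() for r in pinpoint(c,n)[:2]]) for n in ("beaker","reagent","wash_bottle","cup0")])
E
```

```text
t: 33.05
position: [581.4, 311.4, 133.5]
tool_rot: [[0.004, 0.01, 1.0], [0.006, 1.0, -0.01], [-1.0, 0.007, 0.004]]
force: [0.1, 0.1, 0.9]
width: 85.3
t: 34.05
position: [580.8, 310.5, 289.5]
tool_rot: [[0.008, 0.01, 1.0], [0.008, 1.0, -0.01], [-1.0, 0.008, 0.008]]
force: [-0.0, 0.0, 0.4]
width: 85.5
t 34.05 pos [580.8 310.5 289.5] zang -0.6 down [ 0.008  0.008 -1.   ] w 85.5 F [-0.   0.   0.4] travel total [-0.105 -0.002 -0.017] j [0.47 0.41 1.51 0.   1.21 0.48]
scene head low 106 mid [586.4 307.3 139.8] [24.3 26.  19.5] zmax 148.5
scene head top 203 mid [584.7 309.6 169.4] [27.5 29.7 18.8] zmax 177.2
scene knob 103 mid [484.8   5.8 186.1] [22.5 21.7 10.8] zmax 189.8
scene probe 109 mid [ 590.7 -326.1  193.1] [15.9 16.5 16.1] zmax 200.1
scene spare 90 mid [424.3 281.6 102.2] [31.7 30.1  8.4] zmax 105.1
[('beaker', [array([678., 277.])]), ('reagent', [array([ 669., -299.]), array([ 513., -233.])]), ('wash_bottle', [array([601., 419.]), array([567., 318.])]), ('cup0', [array([ 501., -240.]), array([ 497., -330.])])]
top head low 46 mid [579.3 305.9 139.4] [25.2 16.5 18.7] zmax 147.5
top head top 198 mid [581.5 311.6 171. ] [30.2 29.9 21.5] zmax 179.8
top knob 119 mid [482.2   8.9 188.5] [22.8 23.   8.5] zmax 192.0
top probe 80 mid [ 587.5 -323.8  194.5] [16.8 16.  17.8] zmax 202.0
top spare 103 mid [421.2 284.6 103.1] [28.4 30.1 10.2] zmax 107.5
[('beaker', [array([686., 288.])]), ('reagent', [array([ 673., -307.]), array([ 506., -233.])]), ('wash_bottle', [array([603., 430.])]), ('cup0', [array([ 504., -228.]), array([ 495., -331.])])]
```

View pics/scene_end.png

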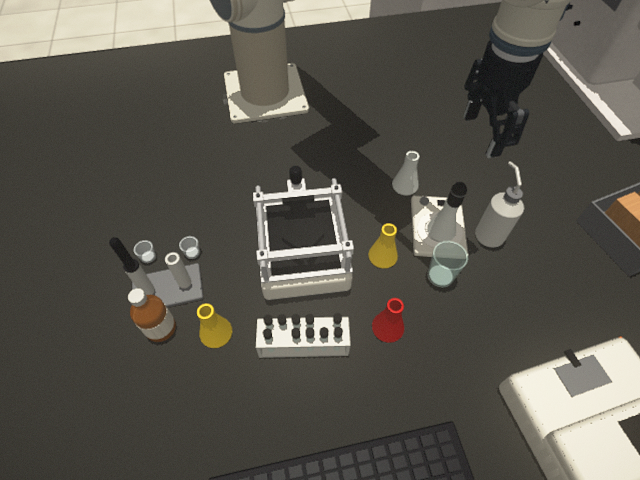

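The end view shows the flask on the plate at about (445,225) with the electrode head seated at (457,193). The jaw is open, the robot is clear and the bystanders are in place. The head top measures 177–180 mm against 177 expected.

```bash
python3 -c "
from workcell import *
print(sign_off())"
```

```text
the job is handed in; nothing more can be done
None
```

I opened the jaw, stood the flask on the stirrer plate and lowered the pH electrode into it until its head rested on the rim. I handed the job in at about 34 s; `sign_off()` gave no verdict.

- **Jaw:** it was pulled to its end stop. The gripper travelled about 50 mm, but the two cameras put the knob's travel at about 47 mm. Both are above the 42 mm needed.
- **Flask:** it is upright at about (580, 310) mm, 4–6 mm from the plate centre I measured at (576, 310). It was pressed onto the plate with about 18 N before I let go.
- **Electrode:** it touched the rim at the predicted height with about 13 N. Its head top measures 177–180 mm high against 177 expected, and it is within a few mm of the flask's axis.
- **Bystanders:** the ones I re-measured (probe, spare flask, beaker, reagent, wash bottle, cups) are where they started, within measurement noise. I checked the tube rack only by eye in the last picture.
- **Robot:** it finished clear of everything, with the tool at about 290 mm.
- **Disagreements:** the two cameras differ by 2–5 mm on most points. The stirrer outline network marked the wrong objects, so I fitted the stirrer from depth and colour instead.

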